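# Count three brass feet into the slot of a lacquer shop's counting board

### The job

Count out one set of box feet: with the fingertips, push the three brass feet across the red bed of the counting board and through the narrow brass gate into its slot, one foot at a time, so that all three stand wholly inside the slot. Each foot only slides: never pick one up, tip it or pass it over the wall, and get each one wholly into the slot while those still waiting stay wholly out in the bed. Leave the two bone lid knobs on the board, the round lacquer box and the bottle where they stand.

Things in the scene. Friction and masses are not known exactly. Their poses are not given: they have to be found in the camera images.
- board: the counting board: heavy, black-lacquered, does not move, 220 (x) by 300 (y) by 15 mm thick, level on the table. Milled 6 mm deep into its top, with a red floor 9 mm above the table: a bed (x -98 to 98, y -138 to 24 mm) and, out of the middle of the bed's +y wall, a slot (x -19 to 19, y 24 to 136 mm, closed end). Origin: centre of its underside; z up; y points from the bed into the slot.
- gate (a point): the gate, the slot's mouth: middle of the 38 mm opening between two rounded brass cheeks (6 mm radius), on the red floor, in the plane of the bed's +y wall. Axes as the board's. The slot runs 112 mm on from here and holds three feet in a row with 22 mm to spare; a foot is wholly in when its centre is 15 mm beyond the gate.
- slot_end (a point): the middle of the slot's closed end, on the red floor, 112 mm beyond the gate along the board's y. All walls of bed and slot are 6 mm high and end at the flat black top, so a fingertip kept just above the black top clears them and still meets the side of a foot.
- foot1: a turned brass box foot, an upright round button 30 mm in diameter (straight side up to 13 mm, then bevelled to a 25 mm flat top) and 16 mm high, about 55 g, loose, standing on the red floor of the counting board, 10 mm proud of the board's black top. Origin at the centre of its underside, z up. The three feet are alike.
- foot2: a turned brass box foot, an upright round button 30 mm in diameter (straight side up to 13 mm, then bevelled to a 25 mm flat top) and 16 mm high, about 55 g, loose, standing on the red floor of the counting board, 10 mm proud of the board's black top. Origin at the centre of its underside, z up. The three feet are alike.
- foot3: a turned brass box foot, an upright round button 30 mm in diameter (straight side up to 13 mm, then bevelled to a 25 mm flat top) and 16 mm high, about 55 g, loose, standing on the red floor of the counting board, 10 mm proud of the board's black top. Origin at the centre of its underside, z up. The three feet are alike.
- knob1: a turned bone-white lid knob, loose, 22 mm in diameter and 35 mm high, standing on the red bed floor in a corner beside the gate wall. Origin at the centre of its underside. Not part of the job: it stays standing where it is.
- knob2: a turned bone-white lid knob, loose, 22 mm in diameter and 35 mm high, standing on the red bed floor in a corner beside the gate wall. Origin at the centre of its underside. Not part of the job: it stays standing where it is.
- lacquer_box: a closed round black lacquer box with red and gold bands, 90 mm in diameter, 75 mm high, standing on the table beside the board's +x long side. Origin at the centre of its underside. A bystander.
- bottle: a small white squeeze bottle with a needle spout, 34 mm in diameter, 104 mm high, standing on the table beyond the slot end of the board. Origin at the centre of its underside. A bystander.
Things that resemble listed ones, but are neither listed nor needed, are in the scene too. Leave any purple look-alike of the foot2 alone.

How it is judged:
By the outcome, as a careful person would: the job done as asked, in the order asked, and still so for the second after the job is handed in, with the robot touching nothing.
It also fails if it takes over 61 s, if anything falls off the work surface, if the arm or the gripper's body presses on something with over 40 N, if the wrist force passes 120 N, or if a joint passes its speed limit or range.

### The arm

A 6-joint arm with a two-finger parallel gripper is mounted at the origin on the work surface. World frame = base frame: x ahead of the robot, y to its left, z up, the work surface at z = 0. Lengths are in mm, angles in rad, forces in N, time in s.
With the tool pointing down it reaches from about 300 to 775 mm from the base axis. Payload 14.6 kg.
Tool frame: the origin (TCP) lies between the finger pads; the fingertips stand 25 mm ahead of it and the grasp point (between the pads) lies 6 mm ahead of it; z points along the fingers, y is the line along which they close (so a half turn about z gives the same grasp; the last joint's range is limited). The gripper opens to 94 mm and grips with 3 to 60 N. Pads are 16 mm wide; open, the fingers measure 119 mm over their backs; the gripper's body (75 mm by 177 mm) begins 78 mm behind the grasp point.
Start: joints at [1.173, 0.3, 1.521, -0, 1.321, -0.067], TCP at [178.637, 520.171, 230.446] pointing down, gripper open.
Joint ranges: [-3.03, 3.03], [-0.79, 2.21], [0.23, 2.52], [-1.04, 4.18], [0, 3.07], [-2.55, 2.55]. Speed limits (rad/s): [2.22, 2.22, 2.57, 3.14, 3.14, 3.14].

### API

Orientations are given as [roll, pitch, yaw] about the fixed x, y, z axes, in that order (R = Rz(yaw) Ry(pitch) Rx(roll)).
In Python, from cell import manip gives the robot as it stands. The module is installed in compiled form; this text tells all that it offers.
- The arm moves only by the tool step_arm, never from a script. Its argument "series" is one flat list of numbers, 5 for each row, row after row: the shift along the world's x, y, z in mm, then the turn about the world's z in rad, then the closure, from 0 (fully open) to 1 (shut). In form: [dx, dy, dz, spin, jaw, dx, dy, dz, spin, jaw, ...]. A call has 1 to 20 rows; each row shifts and turns the commanded pose from where the row before left it; what a row does not reach is not made up. A row lasts 1/8 s, in which the tool goes at most 62.5 mm and 10.7 degrees, less where a joint would pass 70% of its speed; a pose out of reach is approached as far as the arm can. A call is refused whole if a number of a shift passes 62.5 or a number of a turn 0.188, either way. A call with a gripper value outside its range is refused whole. The fingers move at their own pace and stop on an object; "squeeze" is the grip in N (left out, the last holds). Time passes only in rows, so rows that do not move let the fingers close. It gives the time, the measured TCP pose, the force, the opening and the grip force at its end, in the units of the state.
- manip.read_state(): the state, without advancing time (a new reading comes with each control period).
- manip.camera(name): name is "side" or "top"; returns (picture, depth): 480x640x3 uint8, blue, green, red; 480x640 float32, mm along the optical axis (not along the pixel's ray), 0 where there is no reading.
- manip.camera_info(name): a dict with "fovy" (degrees; the focal length in pixels is half the picture's height over the tangent of half this angle, whatever the lens; pixels are square), "cx", "cy" (the principal point, pixels), "eye" and "orientation" of the camera in the world. Camera axes: x right, y down, z forward; pixel columns grow to the right and rows downward; lengths in mm; the calibration is good to about 2 mm. A picture is of the moment at which its call begins. camera_info takes no time and is no camera call.
- manip.sign_off(): hands the job in; it is judged then, once.
The state is a dict: "clock": time; "joints": joint angles; "qd": joint speeds; "effort": joint torques, N m; "eef_pos": TCP position; "eef_rot": TCP orientation; "wrist_force": force on the tool from outside, world axes, zero at the start; "moment": the same for the moment, N m; "finger_gap": finger opening in mm; "finger_force": force on a finger pad.
Only numpy, scipy, OpenCV 4.12 (cv2) and the standard library are available. Lean on these libraries where they do the work, as an engineer would, in place of code of your own. Each camera call takes 0.05 s, during which the arm holds its last target. There are 200 camera calls.

## Working session

There is one attempt and no reset: what is moved stays moved. The work goes in short steps, Python scripts to look and compute and a tool call to move; the robot and the scene stay as the last step left them, time stands still between calls to the robot, and variables do not carry over. Pictures are saved under pics/ and viewed, at most 10 in all, crops included, and the job is handed in when it is done.

Besides the shell and the picture viewer there is one more tool, called after "Call:" as name(argument=value, ...), one argument or row to a line, values as JSON. step_arm: Moves the arm, as the interface text tells. Its arguments: {"type":"object","properties":{"series":{"type":"array"},"squeeze":{"type":"number"}},"required":["series"]}

```bash
mkdir -p pics
cat > h.py <<'E'
import numpy as np, cv2
from scipy.spatial.transform import Rotation as R
from cell import manip
def cam(n):
    i=manip.camera_info(n); f=240/np.tan(np.radians(i["fovy"])/2)
    o=np.array(i["orientation"],float)
    M=o if o.shape==(3,3) else R.from_euler("xyz",o).as_matrix() if o.size==3 else None
    return np.array(i["eye"],float),M,f,i["cx"],i["cy"]
def onplane(n,uv,z):
    e,M,f,cx,cy=cam(n); uv=np.atleast_2d(uv).astype(float)
    d=np.c_[(uv[:,0]-cx)/f,(uv[:,1]-cy)/f,np.ones(len(uv))]@M.T
    return e+d*((z-e[2])/d[:,2])[:,None]
def proj(n,P):
    e,M,f,cx,cy=cam(n); c=(np.atleast_2d(P)-e)@M
    return np.c_[cx+f*c[:,0]/c[:,2],cy+f*c[:,1]/c[:,2]]
E
python3 - <<'E'
from h import *
for n in("side","top"):
    print(manip.camera_info(n)); im,d=manip.camera(n); cv2.imwrite(f"pics/{n}0.png",im); np.save(f"pics/{n}0.npy",d)
s=manip.read_state(); print(s)
E
```

```text
{'fovy': 46.73351589376355, 'cx': 321.9135518458127, 'cy': 244.35975771002308, 'eye': array([ 438.50739979, -537.84357419,  537.63113342]), 'orientation': array([-2.25362786, -0.00347075, -0.32661211])}
{'fovy': 56.585293888380654, 'cx': 320.58979652287195, 'cy': 242.21505162084938, 'eye': array([558.13239125,  31.80873641, 786.53784127]), 'orientation': array([-3.08810866, -0.01269864, -1.56209253])}
{'clock': 0.1, 'joints': array([ 1.17342349e+00,  3.00380763e-01,  1.52152986e+00, -1.05337065e-05,
        1.32066530e+00, -6.66041727e-02]), 'qd': array([-5.53627548e-04, -6.56102865e-04, -4.43815494e-05, -5.84095429e-04,
       -4.65826620e-04, -1.07801543e-03]), 'effort': array([ 2.84395028e-03, -5.32641327e+01, -3.53284585e+01,  7.10261171e-02,
        2.35156284e-02, -6.42423970e-05]), 'eef_pos': array([178.55082277, 519.99285249, 229.95752759]), 'eef_rot': array([-3.14061088e+00, -5.52611688e-05,  2.81082657e+00]), 'wrist_force': array([-0.53282883,  0.38660218, -0.62719148]), 'moment': array([-0.03395151, -0.02621893, -0.01073374]), 'finger_force': 0.0, 'finger_gap': 93.75705996995167}
```

View pics/top0.png

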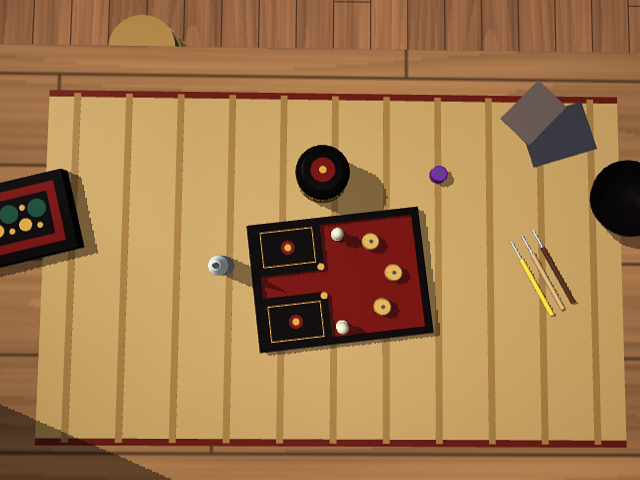

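View pics/side0.png

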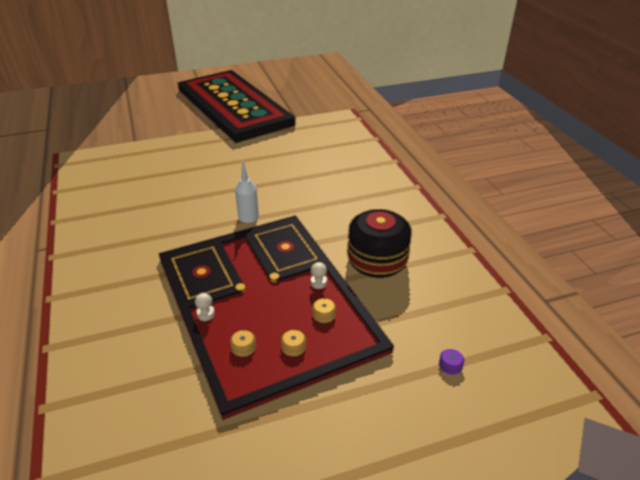

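The top view shows three brass feet at about (371,241), (393,272) and (382,307), with knobs at (337,234) and (342,327). The gate cheeks are at (320,267) and (324,296), and the slot runs to image left. The purple decoy is off the board at (438,174). The side view agrees.

```bash
cat >> h.py <<'E'
def measure(n,im,minA=25):
    hsv=cv2.cvtColor(im,cv2.COLOR_BGR2HSV)
    m=cv2.inRange(hsv,(15,90,120),(35,255,255))
    return m,hsv
def blobs(m,a0,a1):
    k,_,st,c=cv2.connectedComponentsWithStats(m)
    return [(c[i],st[i,4]) for i in range(1,k) if a0<=st[i,4]<=a1]
E
python3 - <<'E'
from h import *
im=cv2.imread("pics/top0.png"); d=np.load("pics/top0.npy")
hsv=cv2.cvtColor(im,cv2.COLOR_BGR2HSV)
roi=np.zeros(im.shape[:2],np.uint8); roi[212:348,255:430]=255
# black board: dark outline in region
dark=((im.max(2)<60)).astype(np.uint8)*255
red=cv2.inRange(hsv,(0,120,40),(8,255,255))|cv2.inRange(hsv,(172,120,40),(180,255,255))
b=cv2.bitwise_or(dark,red); z=np.zeros_like(b); z[203:358,240:442]=b[203:358,240:442]
cs,_=cv2.findContours(cv2.morphologyEx(z,cv2.MORPH_CLOSE,np.ones((5,5))),cv2.RETR_EXTERNAL,cv2.CHAIN_APPROX_NONE)
c=max(cs,key=cv2.contourArea); P=onplane("top",c[:,0],15)[:,:2]
r=cv2.minAreaRect(P.astype(np.float32)); print("board",r); print(cv2.boxPoints(cv2.minAreaRect(c)))
m=cv2.inRange(hsv,(12,90,110),(35,255,255))&roi
for uv,a in blobs(m,15,600): print("brass",uv.round(1),a, onplane("top",uv,25)[0].round(1),onplane("top",uv,15)[0].round(1))
w=cv2.inRange(hsv,(0,0,120),(180,70,255))&roi
for uv,a in blobs(w,15,600): print("white",uv.round(1),a, onplane("top",uv,40)[0].round(1))
# red edges of slot
e,M,f,cx,cy=cam("top")
for u,v in[(393,272),(380,272),(290,230),(300,285)]:
    D=float(d[v,u]); print((u,v),(e+M@np.array([(u-cx)/f*D,(v-cy)/f*D,D])).round(1))
E
python3 -c "
import cv2;im=cv2.imread('pics/top0.png')[195:365,235:445];cv2.imwrite('pics/c0.png',cv2.resize(im,None,fx=3.5,fy=3.5,interpolation=cv2.INTER_CUBIC))"
```

```text
board ((536.9196166992188, -10.455780029296875), (219.61114501953125, 300.063720703125), 7.0977783203125)
[[245.19652 225.78778]
 [418.4941  205.72174]
 [433.17322 332.49573]
 [259.87564 352.56177]]
brass [425.7 241.3] 505 [ 602.2 -157.9   25. ] [ 602.8 -160.4   15. ]
brass [287.7 247.9] 215 [588.8  78.6  25. ] [589.2  79.2  15. ]
brass [369.7 240.9] 216 [602.1 -61.7  25. ] [602.7 -62.9  15. ]
brass [287.3 247.1] 39 [590.1  79.4  25. ] [590.6  80.   15. ]
brass [320.3 266.1] 41 [558.1  22.6  25. ] [558.1  22.4  15. ]
brass [392.6 272. ] 226 [ 549.2 -100.9   25. ] [ 549.1 -102.6   15. ]
brass [323.6 295. ] 42 [509.1  16.5  25. ] [508.5  16.3  15. ]
brass [381.5 306.1] 228 [491.2 -82.1  25. ] [490.3 -83.6  15. ]
brass [295.  321.2] 229 [464.7  64.6  25. ] [463.5  65.   15. ]
brass [256.  333.7] 91 [443.2 130.3  25. ] [441.6 131.5  15. ]
brass [295.5 321.1] 39 [464.8  63.8  25. ] [463.6  64.3  15. ]
brass [323.6 346.7] 23 [422.3  15.9  25. ] [420.6  15.7  15. ]
white [336.4 233.8] 116 [612.5  -3.7  40. ]
white [341.6 326.7] 131 [458.  -13.4  40. ]
(393, 272) [ 549.2 -101.6   25.1]
(380, 272) [548.8 -81.5  10.4]
(290, 230) [620.2  75.6  15.3]
(300, 285) [525.2  57.3  10.7]
```

View pics/c0.png

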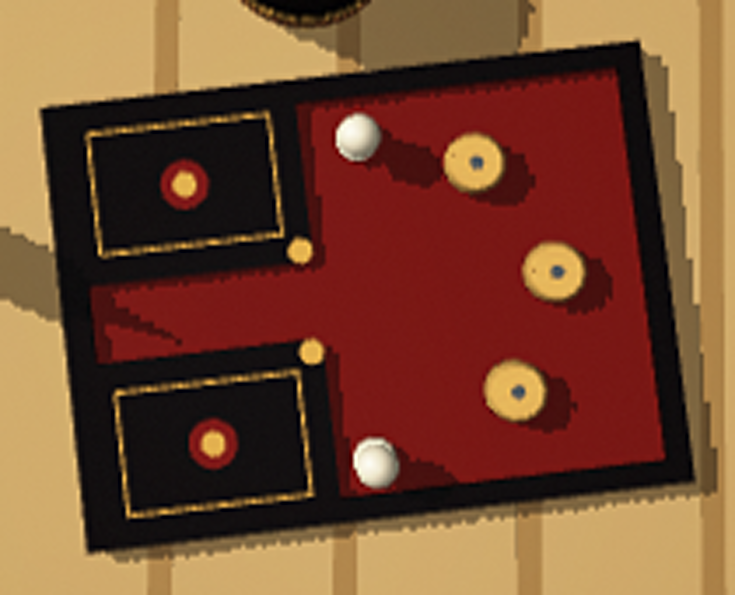

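Call:
step_arm(
  series=[23.4,-40.5,0,-0.07,0.73,23.4,-40.5,0,-0.07,0.73,23.4,-40.5,0,-0.07,0.73,23.4,-40.5,0,-0.07,0.73,23.4,-40.5,0,-0.07,0.73,23.4,-40.5,0,-0.07,0.73,23.4,-40.5,0,-0.07,0.73,23.4,-40.5,0,-0.07,0.73,23.4,-40.5,-5,-0.07,0.73,23.4,-40.5,-10,-0.07,0.73,23.4,-40.5,-15,-0.07,0.73,23.4,-40.5,-20,-0.07,0.73,23.4,-40.5,-20,-0.07,0.73,23.4,-40.5,-10,-0.07,0.73,23.4,-40.5,-10,-0.07,0.73,23.4,-40.5,-10,-0.07,0.73,0,0,0,0,0.73,0,0,0,0,0.73],
  squeeze=5,
)

```text
clock: 2.35
eef_pos: [552.6, -127.4, 130.2]
eef_rot: [-3.141, -0.0, 1.691]
wrist_force: [-0.6, -0.7, 0.2]
finger_gap: 25.6
finger_force: 0.0
```

Call:
step_arm(
  series=[0.3,-3,-25,0,0.73,0.4,-3,-25,0,0.73,0,0,-20,0,0.73,0,0,-10,0,0.73,0,0,0,0,0.73],
)

```text
clock: 2.98
eef_pos: [553.6, -133.2, 50.5]
eef_rot: [-3.141, -0.0, 1.692]
wrist_force: [-0.4, 1.1, 0.6]
finger_gap: 25.2
finger_force: 0.0
```

Run:
```python
from h import *
print(manip.read_state()["eef_pos"])
a,_=manip.camera("side"); b,d=manip.camera("top")
cv2.imwrite("pics/v1.png",np.hstack([cv2.resize(a[220:420,130:400],(400,296)),cv2.resize(b[200:350,250:450],(400,296))]))
```

```text
[ 553.57666726 -133.21954879   50.53958638]
```

View pics/v1.png

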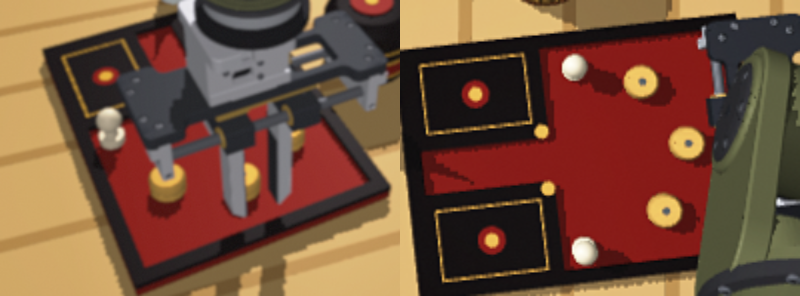

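The fingers straddle the middle foot from behind, with the foot centred between them and clear of the pads. I'll lower to just above the black top and push towards the gate.

Call:
step_arm(
  series=[0,0,-8,0,0.73,0,0,0,0,0.73,-0.5,4,0,0,0.73,-0.5,4,0,0,0.73,-0.5,4,0,0,0.73,-0.8,6,0,0,0.73,-1,8,0,0,0.73,-1.3,10,0,0,0.73,-1.6,12,0,0,0.73,-1.6,12,0,0,0.73,-1.6,12,0,0,0.73,-1.6,12,0,0,0.73,-1.6,12,0,0,0.73,-1.3,10,0,0,0.73,-0.8,6,0,0,0.73,0,0,0,0,0.73],
)

```text
clock: 5.08
eef_pos: [539.0, -21.5, 42.4]
eef_rot: [-3.141, -0.0, 1.691]
wrist_force: [0.4, -0.5, 0.4]
finger_gap: 25.4
finger_force: 0.0
```

```bash
cat >> h.py <<'E'
C=np.array([537,-10.5]); A=np.array([[.9923,-.1236],[.1236,.9923]])
def w2b(p): return (np.array(p)[:2]-C)@A
def feet(n="top"):
    im,d=manip.camera(n); hsv=cv2.cvtColor(im,cv2.COLOR_BGR2HSV)
    m=cv2.inRange(hsv,(12,90,110),(35,255,255))
    for uv,a in blobs(m,30,500):
        b=w2b(onplane(n,uv,25)[0])
        if abs(b[0])<105 and abs(b[1])<145: print(n,uv.round(),a,"board",b.round(1))
    s=manip.read_state(); print("tcp",s["eef_pos"].round(1),w2b(s["eef_pos"]).round(1),s["wrist_force"].round(1))
    return im
E
python3 - <<'E'
from h import *
b=feet("top");a=feet("side")
cv2.imwrite("pics/v2.png",np.hstack([cv2.resize(a[220:420,130:400],(400,296)),cv2.resize(b[200:350,250:450],(400,296))]))
E
```

```text
top [285. 246.] 214 board [65.4 85.8]
top [372. 241.] 144 board [ 57.  -62.8]
top [287. 247.] 39 board [63.8 82.6]
top [283. 323.] 159 board [-62.6 103.5]
top [295. 321.] 39 board [-62.4  82.7]
tcp [539.  -21.8  42.4] [  0.6 -11.4] [-0.2  1.3 -0.9]
side [262. 236.] 117 board [ 41.8 112.3]
side [305. 256.] 133 board [80.1 41.9]
side [269. 255.] 33 board [33.5 65.8]
side [182. 280.] 125 board [-91.4  69.2]
side [223. 281.] 112 board [-41.6  43.3]
side [200. 271.] 42 board [-63.8  75.3]
side [272. 277.] 38 board [21.2 22.3]
side [266. 292.] 307 board [ 3.7 -2.5]
side [240. 286.] 65 board [-24.3  22.5]
side [324. 310.] 471 board [ 57.3 -64.9]
tcp [539.  -21.9  42.4] [  0.6 -11.6] [ 0.6 -0.3  0.2]
```

View pics/v2.png

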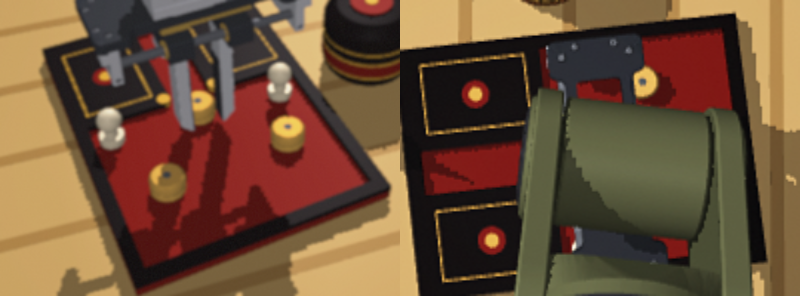

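The foot sits in the notch between the fingertips and is lined up at the gate mouth, and the other feet and knobs haven't moved. I'll continue into the slot.

Call:
step_arm(
  series=[-0.8,6,0,0,0.73,-1,8,0,0,0.73,-1.3,10,0,0,0.73,-1.3,10,0,0,0.73,-1.3,10,0,0,0.73,-1.3,10,0,0,0.73,-1.3,10,0,0,0.73,-1.3,10,0,0,0.73,-1.3,10,0,0,0.73,-1.3,10,0,0,0.73,-0.9,7,0,0,0.73,-0.6,5,0,0,0.73,-0.4,3,0,0,0.73,0,0,0,0,0.73],
)

```text
clock: 6.92
eef_pos: [524.9, 87.3, 42.4]
eef_rot: [-3.142, -0.0, 1.691]
wrist_force: [-0.4, 0.9, 0.5]
finger_gap: 25.5
finger_force: 0.0
```

Call:
step_arm(
  series=[0.6,-5,0,0,0.73,0.7,-5,0,0,0.73,0,0,25,0,0.73,0,0,25,0,0.73,13.3,-28.2,0,0,0.73,13.3,-28.2,0,0,0.73,13.3,-28.2,0,0,0.73,13.3,-28.2,0,0,0.73,13.3,-28.2,0,0,0.73,13.3,-28,0,0,0.73,0,0,0,0,0.73],
)

```text
clock: 8.3
eef_pos: [606.2, -93.8, 92.1]
eef_rot: [-3.142, 0.0, 1.688]
wrist_force: [0.4, 1.3, 0.8]
finger_gap: 25.3
finger_force: 0.0
```

Run:
```python
from h import *
b=feet("top");a=feet("side")
cv2.imwrite("pics/v3.png",np.hstack([cv2.resize(a[180:420,130:400],(400,356)),cv2.resize(b[200:350,250:450],(400,356))]))
```

```text
top [287. 247.] 242 board [63.5 82.9]
top [370. 241.] 218 board [ 58.1 -58.6]
top [287. 247.] 39 board [63.8 82.6]
top [320. 266.] 43 board [25.1 30.5]
top [273. 287.] 208 board [ -0.8 113.7]
top [324. 295.] 44 board [-24.4  30.3]
top [295. 321.] 257 board [-63.   83.2]
top [295. 321.] 39 board [-62.4  82.7]
tcp [605.8 -92.6  92.1] [ 58.1 -90. ] [-0.8  0.6 -0.4]
side [236. 246.] 361 board [ -1.  105.9]
side [221. 273.] 166 board [-39.6  58.6]
side [182. 275.] 157 board [-88.3  77.3]
side [298. 264.] 62 board [64.7 30.8]
side [201. 271.] 54 board [-62.7  75.2]
side [274. 276.] 75 board [24.  21.8]
side [240. 287.] 69 board [-24.3  22.2]
side [324. 311.] 415 board [ 56.3 -67.2]
tcp [605.7 -91.9  92.2] [ 58.1 -89.2] [-1.3  0.   0.3]
```

View pics/v3.png

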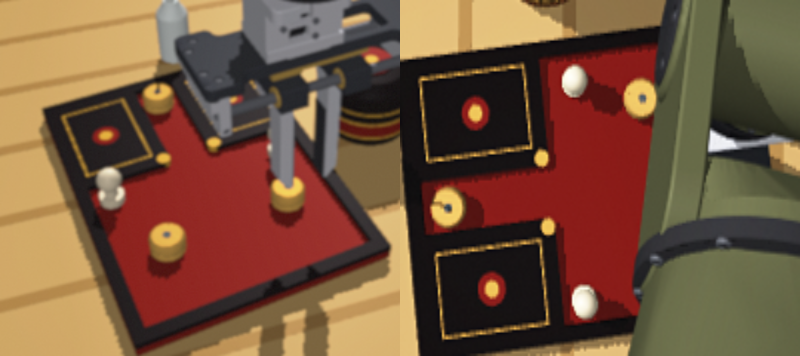

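Foot 1 stands in the slot at board (-0.8, 113.7), wholly inside. The fingers hang behind foot 2, which is at (58, -59). I'll lower and push diagonally to the axis.

Call:
step_arm(
  series=[0,0,-25,0,0.73,0,0,-25,0,0.73,0,0,0,0,0.73,-0.5,4,0,0,0.73,-0.5,4,0,0,0.73,-0.5,4,0,0,0.73,-0.5,4,0,0,0.73,-3.9,3.2,0,0,0.73,-5.9,4.8,0,0,0.73,-7.8,6.5,0,0,0.73,-7.8,6.5,0,0,0.73,-7.8,6.5,0,0,0.73,-7.8,6.5,0,0,0.73,-7.8,6.5,0,0,0.73,-7.8,6.5,0,0,0.73,-5.2,4.3,0,0,0.73,-3.2,2.7,0,0,0.73,0,0,0,0,0.73],
)

```text
clock: 10.65
eef_pos: [538.8, -21.7, 42.4]
eef_rot: [-3.141, -0.0, 1.691]
wrist_force: [-0.8, -1.2, -0.8]
finger_gap: 25.5
finger_force: 0.1
```

Run:
```python
from h import *
b=feet("top");a=feet("side")
cv2.imwrite("pics/v4.png",np.hstack([cv2.resize(a[180:420,130:400],(400,356)),cv2.resize(b[200:350,250:450],(400,356))]))
```

```text
top [285. 246.] 214 board [65.4 85.8]
top [287. 247.] 39 board [63.8 82.6]
top [273. 287.] 203 board [ -0.8 113.8]
top [283. 323.] 159 board [-62.6 103.5]
top [295. 321.] 39 board [-62.4  82.7]
tcp [538.9 -21.8  42.3] [  0.5 -11.4] [-0.4 -0.2  0.1]
side [263. 236.] 118 board [ 42.7 112.2]
side [305. 256.] 133 board [80.  41.9]
side [230. 247.] 72 board [-10.2 107.2]
side [268. 255.] 34 board [33.4 65.9]
side [182. 276.] 144 board [-89.4  75.5]
side [223. 281.] 112 board [-41.6  43.3]
side [200. 271.] 42 board [-64.   75.3]
side [272. 276.] 37 board [21.3 22.5]
side [240. 286.] 66 board [-24.3  22.4]
side [266. 293.] 303 board [ 3.1 -3.7]
tcp [539.  -21.9  42.3] [  0.5 -11.5] [-0.4 -0.1 -0.7]
```

View pics/v4.png

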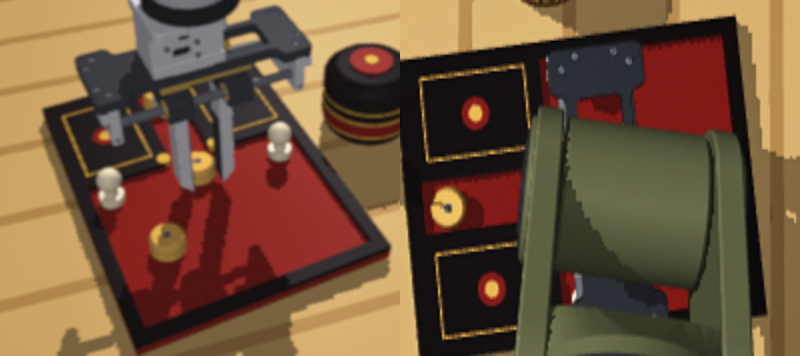

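Foot 2 is seated at the gate mouth just as foot 1 was, and the waiting foot hasn't moved. I'll push it in, retreat, and go to the last foot.

Call:
step_arm(
  series=[-0.8,6,0,0,0.73,-1,8,0,0,0.73,-1.3,10,0,0,0.73,-1.3,10,0,0,0.73,-1.3,10,0,0,0.73,-1.3,10,0,0,0.73,-1.3,10,0,0,0.73,-0.9,7,0,0,0.73,-0.5,4,0,0,0.73,-0.3,2,0,0,0.73,0,0,0,0,0.73,0.6,-5,0,0,0.73,0.7,-5,0,0,0.73,0,0,25,0,0.73,0,0,25,0,0.73],
)

```text
clock: 12.62
eef_pos: [530.3, 44.7, 92.9]
eef_rot: [-3.141, -0.0, 1.69]
wrist_force: [0.5, -0.4, -0.2]
finger_gap: 25.6
finger_force: 0.0
```

Call:
step_arm(
  series=[-5.8,-26.3,0,0,0.73,-5.8,-26.3,0,0,0.73,-5.8,-26.3,0,0,0.73,-5.8,-26.3,0,0,0.73,-5.8,-26.3,0,0,0.73,-5.8,-26.3,0,0,0.73,0,0,0,0,0.73,0,0,0,0,0.73],
)

```text
clock: 13.62
eef_pos: [495.6, -112.3, 92.4]
eef_rot: [3.142, -0.0, 1.691]
wrist_force: [0.5, -0.2, 0.6]
finger_gap: 25.1
finger_force: 0.0
```

Run:
```python
from h import *
b=feet("top");a=feet("side")
cv2.imwrite("pics/v5.png",np.hstack([cv2.resize(a[180:420,130:400],(400,356)),cv2.resize(b[200:350,250:450],(400,356))]))
```

```text
top [287. 247.] 230 board [63.5 83. ]
top [287. 247.] 39 board [63.8 82.6]
top [320. 266.] 42 board [25.1 30.3]
top [292. 285.] 207 board [-0.6 81.3]
top [273. 287.] 203 board [ -0.8 113.8]
top [324. 295.] 43 board [-24.4  30.1]
top [382. 306.] 231 board [-54.4 -65.4]
top [295. 322.] 242 board [-63.4  83.2]
top [295. 321.] 39 board [-62.4  82.7]
tcp [ 495.6 -112.1   92.4] [-53.6 -95.7] [-0.8 -0.4  0.5]
side [263. 227.] 38 board [ 50.8 132.5]
side [247. 258.] 353 board [ 3.6 74.3]
side [299. 264.] 73 board [66.  30.8]
side [201. 271.] 47 board [-63.2  75.4]
side [274. 277.] 54 board [23.6 19.6]
side [240. 287.] 63 board [-24.   22.1]
side [243. 344.] 469 board [-53.8 -73.7]
tcp [ 495.7 -112.    92.4] [-53.5 -95.6] [ 0.2  0.7 -1.1]
```

View pics/v5.png

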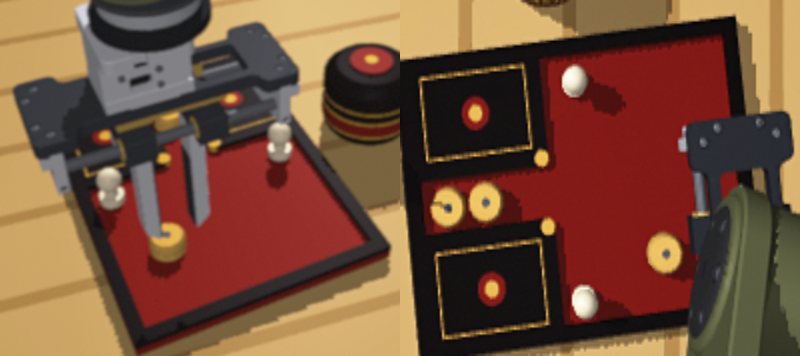

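Two feet are in the slot at y = 114 and 81, and foot 3 waits untouched at (-54, -65). I'll do the same on this side.

Call:
step_arm(
  series=[0,0,-25,0,0.73,0,0,-25,0,0.73,0,0,0,0,0.73,-0.5,4,0,0,0.73,-0.5,4,0,0,0.73,-0.5,4,0,0,0.73,-0.5,4,0,0,0.73,2.7,4.5,0,0,0.73,4.1,6.7,0,0,0.73,5.4,8.9,0,0,0.73,5.4,8.9,0,0,0.73,5.4,8.9,0,0,0.73,5.4,8.9,0,0,0.73,5.4,8.9,0,0,0.73,5.4,8.9,0,0,0.73,3.6,5.9,0,0,0.73,2.3,3.7,0,0,0.73,0,0,0,0,0.73],
)

```text
clock: 15.98
eef_pos: [538.7, -22.2, 42.4]
eef_rot: [3.141, -0.0, 1.691]
wrist_force: [0.8, 0.3, 0.9]
finger_gap: 25.3
finger_force: 0.1
```

Run:
```python
from h import *
a=feet("side")
```

```text
side [263. 236.] 122 board [ 42.4 111.9]
side [305. 256.] 132 board [79.7 41.3]
side [230. 247.] 69 board [-10.3 107. ]
side [268. 256.] 34 board [33.4 65.7]
side [182. 277.] 143 board [-89.5  75.2]
side [239. 264.] 86 board [-10.2  66.9]
side [223. 281.] 112 board [-41.6  43.3]
side [200. 271.] 41 board [-64.1  75.1]
side [272. 276.] 36 board [21.1 22.4]
side [240. 286.] 67 board [-24.4  22.3]
side [267. 293.] 308 board [ 3.2 -3.9]
tcp [538.6 -22.4  42.4] [  0.1 -12. ] [0.6 0.3 0.1]
```

Call:
step_arm(
  series=[-0.8,6,0,0,0.73,-1,8,0,0,0.73,-1.3,10,0,0,0.73,-1.3,10,0,0,0.73,-0.9,7,0,0,0.73,-0.5,4,0,0,0.73,-0.3,2,0,0,0.73,0,0,0,0,0.73,0.6,-5,0,0,0.73,0.7,-5,0,0,0.73,0.6,-5,0,0,0.73,0,0,25,0,0.73,0,0,30,0,0.73,0,-30,30,0,0.73,0,-60,0,0,0.73,0,-60,0,0,0.73,0,-60,0,0,0.73,0,0,0,0,0.73,0,0,0,0,0.73],
)

```text
clock: 18.4
eef_pos: [534.2, -200.2, 127.3]
eef_rot: [-3.141, -0.0, 1.69]
wrist_force: [0.0, -0.3, 0.1]
finger_gap: 25.1
finger_force: 0.0
```

Run:
```python
from h import *
b=feet("top");a,_=manip.camera("side")
cv2.imwrite("pics/v6.png",np.hstack([cv2.resize(a[140:420,130:430],(400,373)),cv2.resize(b[140:350,200:450],(400,373))]))
```

```text
top [287. 247.] 230 board [63.5 83. ]
top [287. 247.] 39 board [63.8 82.6]
top [320. 266.] 42 board [25.1 30.3]
top [310. 283.] 207 board [-0.9 51. ]
top [292. 285.] 207 board [-0.6 81.3]
top [273. 287.] 203 board [ -0.8 113.8]
top [324. 295.] 44 board [-24.2  30.1]
top [295. 322.] 242 board [-63.4  83.2]
top [295. 321.] 39 board [-62.4  82.7]
tcp [ 534.4 -199.7  127.4] [ -26.  -187.4] [-0.2  0.7 -0.1]
```

View pics/v6.png

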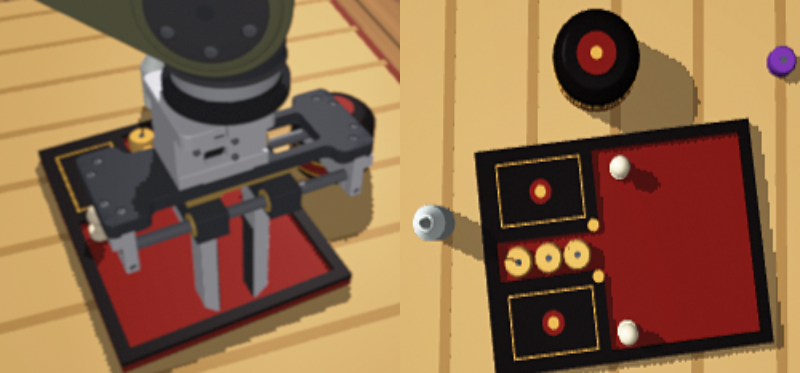

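All three feet are in the slot at y = 51, 81 and 114, where at least 39 is needed. The knobs, box, bottle and purple decoy are undisturbed, and the arm is clear.

```bash
python3 -c "
from cell import manip; print(manip.sign_off())"
```

```text
the job is handed in; nothing more can be done
None
```

The job is handed in: all three brass feet were slid through the gate one at a time and stand wholly inside the slot, the knobs, lacquer box, bottle and purple look-alike look undisturbed, and it took about 18.5 s of the 61 s allowed.

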